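Log the sample pot from the microscope at the barcode reader

ROBOT

A 6-joint arm with a two-finger parallel gripper is mounted at the origin on the work surface. World frame = base frame: x ahead of the robot, y to its left, z up, the work surface at z = 0. Lengths are in m, angles in rad, forces in N, time in s.
With the tool pointing down it reaches from about 0.35 to 0.725 m from the base axis. Payload 6 kg.
Tool frame: the origin (TCP) lies on the centre line of the jaws, within the pads' length; the fingertips stand 22 mm ahead of it and the grasp point (between the pads) lies 3 mm ahead of it (tips_ahead is the distance from the TCP to the fingertips, in m); z points along the fingers, y is the line along which they close (so a half turn about z gives the same grasp; the last joint's range is limited). The gripper opens to 85 mm and grips with 20 to 120 N. Pads are 22 mm wide; open, the fingers measure 114 mm over their backs; the gripper's body (76 mm by 85 mm) begins 54 mm behind the grasp point. The pads swing forward as they close: fully open they stand 13 mm farther back than shut.
Start: joints at [-0.9, 0.04, 0.085, 0, -1.615, -0.334], TCP at [0.198, -0.566, 0.253] pointing down, gripper open.
Joint ranges: [-2.56, 2.56], [-1.29, 2.01], [-1.08, 1.49], [-3.29, 1.98], [-2.81, -0.18], [-2.99, 2.99]. Speed limits (rad/s): [2.57, 2.57, 3.01, 3.14, 3.14, 3.14].

INTERFACE

Orientations are given as a rotation vector (axis times angle).
In Python, from bench import get_state, camera, sign_off, masks_of, mark_of, tips_ahead gives the robot as it stands.
- The arm moves only by the shell command python3 -m handwheel 'ROWS' [OPENING] [FORCE]. ROWS is JSON, a list of rows, each a list of 6 numbers: the shift along the tool's x, y, z in m, then the turn, a rotation vector about the tool's x, y, z in degrees. In form: [[tx, ty, tz, ax, ay, az], ...]. A call has 1 to 12 rows; each row is the pose to reach, as a shift and turn from the pose commanded when the call began, along the tool's axes at that moment; what a row does not reach only later rows make up. A row lasts 1/12 s, in which the tool goes at most 41.7 mm and 7.16 degrees, less where a joint would pass 70% of its speed; a pose out of reach is approached as far as the arm can. A call with a gripper value outside its range is refused whole. OPENING is the opening, from 0 (shut) to 1 (fully open), set as the call begins (- or left out, the last holds). The fingers move at their own pace and stop on an object; FORCE is the grip in N (left out, the last holds). Time passes only in rows, so rows that repeat a pose let the fingers close. It gives the time, the measured TCP pose, the force, the opening and the grip force at its end, in the units of the state.
- get_state(): the state, without advancing time (a new reading comes with each control period).
- camera(name): name is "scene" or "top" or "wrist"; returns a dict with "img" (384x512x3 uint8, blue, green, red), "range_z" (384x512 float32, m along the optical axis (not along the pixel's ray), 0 where there is no reading), "fx", "fy", "cx", "cy" (pixels), "T" (4x4, takes a point from camera to world coordinates). Camera axes: x right, y down, z forward; pixel columns grow to the right and rows downward; lengths in m; the calibration is good to about 2 mm. A picture is of the moment at which its call begins.
- sign_off(): hands the job in; it is judged then, once.
Trained networks look in the newest picture that a camera, given by its name, has taken for a name from the list of things; names that differ only in an ending like _2 or _b are one class to them, and where a whole thing is asked for, a point or a joint stands for the part that bears it (a point fixed in the world has none). Each returns a list of dicts, best first, with "p" (0 to 1); they miss things now and then, are a little off and sometimes report something else, mostly with a low value. They report only what shows in the picture. A call takes as long as a camera call.
- masks_of(camera, thing): "mask" (384x512 bool, what is visible of it) and "extent" ([left, top, right, bottom] in pixels, round what is visible of it).
- mark_of(camera, thing): "point" ([row, column] in pixels: a listed point, or the origin of a listed thing).
The state is a dict: "t": time; "joint_positions": joint angles; "joint_vel": joint speeds; "joint_efforts": joint torques, N m; "position": TCP position; "tool_rot": TCP orientation; "ft_force": force on the tool from outside, world axes, zero at the start; "torque": the same for the moment, N m; "gripper_width": finger opening in m; "finger_force": force on a finger pad.
Only numpy, scipy, OpenCV 4.12 (cv2) and the standard library are available. Lean on these libraries where they do the work, as an engineer would, in place of code of your own. Each camera call takes 0.05 s, during which the arm holds its last target. There are 200 camera calls.

TASK

Take the sample pot that stands under the microscope's objective, keeping it upright and without knocking the microscope's head, and stand it in the middle of the barcode reader's round plate with its barcode label squarely facing the reader's window. Let go of it, then press the key on top of the reader right down and release it. Leave the other things on the bench where they are.

Things in the scene. Friction and masses are not known exactly. Their poses are not given: they have to be found in the camera images.
- pot_mid (a point): Centre (on the axis, half-way up) of the sample pot to be logged: closed clear cylinder with black lid, 56 mm in diameter all the way up, 80 mm tall, 120 g, with shells inside, standing on the stage under the objective. z up its axis; x points out through the middle of its barcode label. Pots of the same make stand elsewhere.
- pot_label (a point): Middle of the barcode label, on the pot's side 28 mm from its axis, 33 mm above its underside. The white label with black upright bars covers 90 degrees of the side; a white paper tail 14 mm wide runs from it over the rim to the middle of the lid, so from above the tail shows the label's side.
- stage_center (a point): Centre of the microscope's stage, on the top of its flat white base (25 mm above the bench). z up; the base is 160 mm wide (along x, 80 mm to each side) and 280 mm long (along y, from -95 to +185 mm). The 25 mm thick column stands at y = +145 mm. The base is fixed.
- objective (a point): Centre of the lower face of the objective (64 mm in diameter), 174 mm above the stage: about 94 mm above the pot's lid.
- scope_head: Microscope head, fixed: origin on the bench under the stage's centre, axes as stage_center. Objective (70 mm) from 199 to 248 mm above the bench, pod and prisms above, 92 mm wide; it reaches to the column at +y, knobs at 250 mm up out to x = +-54. A tool pointing straight down does not fit over the pot; one leaning about 43 degrees does, coming in towards +y (from the end away from the column).
- plate_center (a point): Centre of the top of the reader's round metal plate, 100 mm in diameter, top 12 mm above the bench. z up; the reader's head stands towards +y. The plate does not turn. A flat foot 8 mm thick, 96 mm wide (x), runs under plate and head (y = -53 to +193 mm).
- reader_window (a point): Middle of the reader's upright dark window, 121 mm from the plate's centre towards plate_center's +y and 78 mm above the bench; the window looks along -y at the plate. The black head behind it is 84 mm wide (x), 62 mm deep (y = +125 to +187 mm) and 136 mm high.
- read_key_top (a point): Centre of the top of the read key, a round grey spring key 36 mm in diameter in a low housing on top of the reader's head, pressed straight down.
- read_key (a joint): How far the read key is pressed, in m: 0 up, 0.006 fully down (takes about 4 N); springs back by itself.
- pot_a: Bystander: another pot of the same make, 56 mm in diameter, 80 mm tall; origin under its centre.
- pot_b: Bystander: another pot of the same make, 56 mm in diameter, 80 mm tall; origin under its centre.
- beaker_in (a point): Bystander: glass beaker 60 mm in diameter, 75 mm tall; centre of its inner floor.
- dish: Bystander: lidded glass dish 94 mm in diameter, 15 mm high; origin under its centre.
- forceps: Bystander: steel forceps 118 mm long (along x), 5 mm high, lying on the microscope's base beside the pot; origin under its centre.
- loupe: Bystander: hand magnifier lying flat, frame 88 mm in diameter, handle out to 145 mm along its x, 18 mm high; origin under the lens.

How it is judged:
By the outcome, as a careful person would: the job done as asked, in the order asked, and still so for the second after the job is handed in, with the robot touching nothing.
It also fails if it takes over 72 s, if anything falls off the work surface, if the arm or the gripper's body presses on something with over 40 N, if the wrist force passes 120 N, or if a joint passes its speed limit or range.

## Working session

There is one attempt and no reset: what is moved stays moved. The work goes in short steps, Python scripts to look and compute and a shell command to move; the robot and the scene stay as the last step left them, time stands still between calls to the robot, and variables do not carry over. Pictures are saved under pics/ and viewed, at most 10 in all, crops included, and the job is handed in when it is done.

```bash
mkdir -p pics
cat > h.py <<'E'
import numpy as np,cv2
from bench import *
from scipy.spatial.transform import Rotation as R
def world(c,r,col,z=None,n=2):
    r=int(round(r));col=int(round(col))
    if z is None: z=np.median([v for v in c["range_z"][max(r-n,0):r+n+1,max(col-n,0):col+n+1].ravel() if v>0] or [0])
    p=np.array([(col-c["cx"])/c["fx"]*z,(r-c["cy"])/c["fy"]*z,z,1]);return (c["T"]@p)[:3]
E
cat > a.py <<'E'
from h import *
ims=[]
for n in ["scene","top"]:
    c=camera(n);cv2.imwrite(f"pics/{n}0.png",c["img"]);np.savez(f"{n}0.npz",**c)
    print(n,c["fx"],np.round(c["T"],3).tolist())
    for th in ["pot_mid","pot_label","stage_center","objective","plate_center","reader_window","read_key_top","pot_a","scope_head","beaker_in","dish","forceps","loupe"]:
        for m in mark_of(n,th)[:3]:
            r,q=m["point"];print(th,round(m["p"],2),np.round([r,q]),np.round(world(c,r,q),3))
s=get_state();print(s["position"],s["tool_rot"],s["gripper_width"],tips_ahead)
E
python3 a.py; ls; python3 -c "
import cv2,numpy as np
cv2.imwrite('pics/s1.png',cv2.resize(cv2.imread('pics/scene0.png'),(768,576)));cv2.imwrite('pics/t1.png',cv2.resize(cv2.imread('pics/top0.png'),(768,576)))"
```

```text
scene 360.7173525797587 [[0.16, 0.817, -0.555, 1.082], [0.987, -0.127, 0.096, -0.203], [0.008, -0.563, -0.826, 0.894], [0.0, 0.0, 0.0, 1.0]]
pot_mid 0.87 [168. 358.] [0.506 0.181 0.088]
pot_mid 0.41 [161. 358.] [0.494 0.181 0.106]
pot_label 0.83 [161. 357.] [0.493 0.178 0.105]
stage_center 0.63 [175. 356.] [0.506 0.183 0.055]
objective 0.82 [134. 372.] [0.518 0.175 0.241]
plate_center 0.95 [209. 209.] [ 0.529 -0.251  0.013]
reader_window 0.68 [188. 247.] [ 0.548 -0.142  0.12 ]
read_key_top 0.71 [170. 260.] [ 0.523 -0.104  0.158]
read_key_top 0.45 [174. 355.] [0.505 0.18  0.059]
pot_a 0.76 [184. 163.] [ 0.442 -0.374  0.042]
pot_a 0.74 [246. 342.] [0.723 0.074 0.066]
scope_head 0.29 [178. 355.] [0.506 0.184 0.04 ]
scope_head 0.16 [136. 371.] [0.515 0.177 0.231]
beaker_in 0.57 [256. 264.] [ 0.692 -0.119  0.004]
dish 0.82 [251. 306.] [ 0.7   -0.008  0.015]
forceps 0.52 [182. 334.] [0.501 0.123 0.027]
loupe 0.65 [222. 141.] [ 0.538 -0.443  0.007]
loupe 0.65 [209. 208.] [ 0.529 -0.254  0.013]
top 480.2963963124314 [[-0.007, -0.995, 0.1, 0.443], [-1.0, 0.008, 0.014, -0.124], [-0.015, -0.1, 
[... 441 characters left out ...]
ow 0.73 [229. 132.] [0.453 0.2   0.103]
reader_window 0.7 [196. 277.] [ 0.535 -0.143  0.011]
read_key_top 0.73 [194. 261.] [ 0.529 -0.105  0.158]
pot_a 0.64 [228. 136.] [0.455 0.19  0.105]
pot_a 0.61 [132. 186.] [0.688 0.078 0.081]
scope_head 0.37 [213. 120.] [0.482 0.165 0.309]
beaker_in 0.92 [134. 264.] [ 0.697 -0.111  0.005]
dish 0.81 [135. 224.] [ 0.693 -0.008  0.015]
forceps 0.82 [210. 169.] [0.501 0.129 0.027]
loupe 0.89 [194. 393.] [ 0.538 -0.439  0.006]
loupe 0.63 [211. 170.] [0.498 0.126 0.028]
loupe 0.19 [216. 118.] [0.476 0.168 0.309]
[ 0.19828604 -0.56625189  0.25324987] [ 5.26541764e-01 -3.09706194e+00 -2.38937944e-04] 0.08552116389805876 0.022
a.py
h.py
pics
scene0.npz
top0.npz
```

View pics/s1.png

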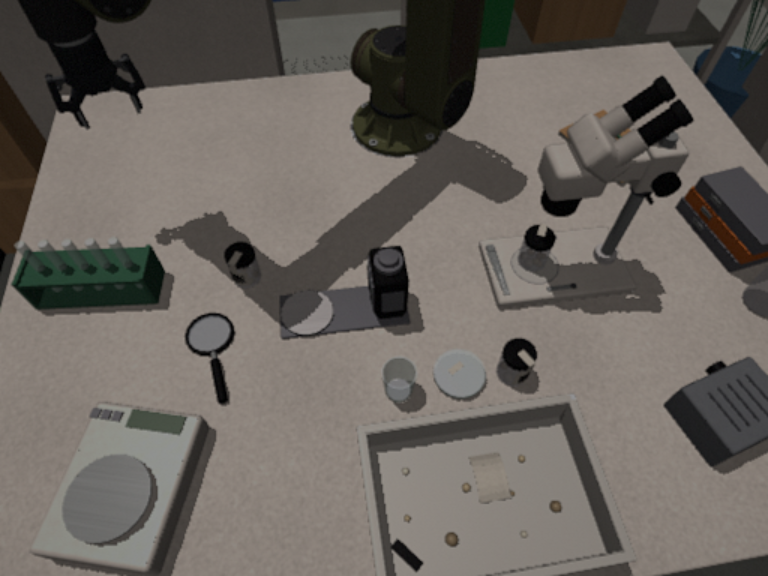

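View pics/t1.png

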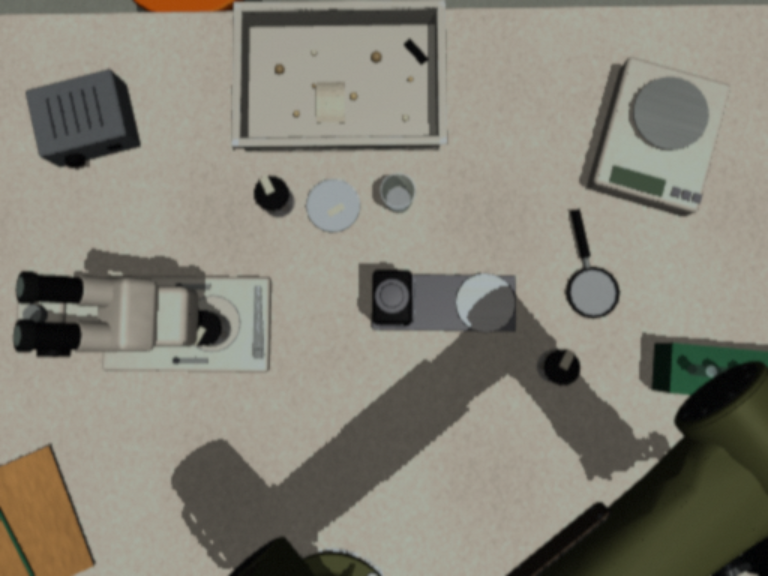

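The scene shows the pot under the objective at about (540,240) in the 768×576 view, with its tail running towards the robot. The plate is at (305,312) and the reader head at (388,280) lies towards +y. I'll measure the axes and look closer at the pot.

```bash
cat > b.py <<'E'
from h import *
S=dict(np.load("scene0.npz"));T=dict(np.load("top0.npz"))
a=cv2.resize(S["img"][130:210,310:410],(500,400),interpolation=cv2.INTER_CUBIC)
b=cv2.resize(T["img"][180:250,60:185],(500,280),interpolation=cv2.INTER_CUBIC)
o=np.zeros((400,500,3),np.uint8)
cv2.imwrite("pics/crop1.png",cv2.convertScaleAbs(cv2.resize(np.vstack([a,b]),(440,598)),alpha=1.4))
def cloud(c):
    v,u=np.mgrid[0:384,0:512];z=c["range_z"];P=np.stack([(u-c["cx"])/c["fx"]*z,(v-c["cy"])/c["fy"]*z,z],-1)
    return P@c["T"][:3,:3].T+c["T"][:3,3],z>0
def rect(p):
    r=cv2.minAreaRect((p[:,:2]*1000).astype(np.float32));return np.round(r[0],1),np.round(r[1],1),round(r[2],2)
for n,c in(("S",S),("T",T)):
    P,ok=cloud(c);x,y,z=P[...,0],P[...,1],P[...,2]
    def sel(x0,x1,y0,y1,z0,z1): return P[ok&(x>x0)&(x<x1)&(y>y0)&(y<y1)&(z>z0)&(z<z1)]
    print(n,"base",rect(sel(.38,.62,.05,.45,.018,.032)))
    print(n,"lid",rect(sel(.43,.55,.12,.26,.099,.112)),len(sel(.43,.55,.12,.26,.099,.112)))
    print(n,"plate",rect(sel(.45,.6,-.33,-.19,.0105,.02)))
    print(n,"foot",rect(sel(.45,.6,-.34,-.16,.0055,.0105)))
    q=sel(.45,.6,-.2,-.03,.128,.145);print(n,"headtop",rect(q),q[:,2].mean())
    q=sel(.45,.6,-.2,-.03,.147,.19);print(n,"key",rect(q),np.percentile(q[:,2],[5,50,95]))
    q=sel(.4,.6,.1,.26,.19,.206);print(n,"obj",rect(q) if len(q) else 0)
for n,c in(("scene",S),("top",T)):pass
E
python3 b.py
```

```text
S base (array([491.4, 239.2]), array([279.7, 161.6]), 89.04)
S lid (array([480.5, 188.7]), array([55.4, 54.1]), 10.69) 262
S plate (array([ 523.7, -251.3]), array([124.2,  99.6]), 87.22)
S foot (array([ 523.2, -238.1]), array([156.9,  97.4]), 89.11)
S headtop (array([ 526.4, -108.9]), array([61.4, 86.8]), 89.02) 0.1352128507155675
S key (array([ 527.4, -109.1]), array([49.6, 46.9]), 71.22) [0.1475045  0.15590616 0.16012849]
S obj (array([509.2, 182.7]), array([54.5, 15.3]), 57.18)
T base (array([489.5, 243.1]), array([279.6, 159. ]), 89.08)
T lid (array([477.5, 184.3]), array([36.5, 58. ]), 82.55) 289
T plate (array([ 521.6, -251.5]), array([119.9,  97. ]), 89.16)
T foot (array([ 524.4, -249.7]), array([176.9, 148.5]), 89.35)
T headtop (array([ 524.3, -104.7]), array([60. , 83.4]), 89.49) 0.13517229341188866
T key (array([ 524. , -105.1]), array([49.8, 47.9]), 89.94) [0.14761692 0.15541476 0.16077785]
T obj (array([480. , 169.4]), array([0., 0.]), 0.0)
```

View pics/crop1.png

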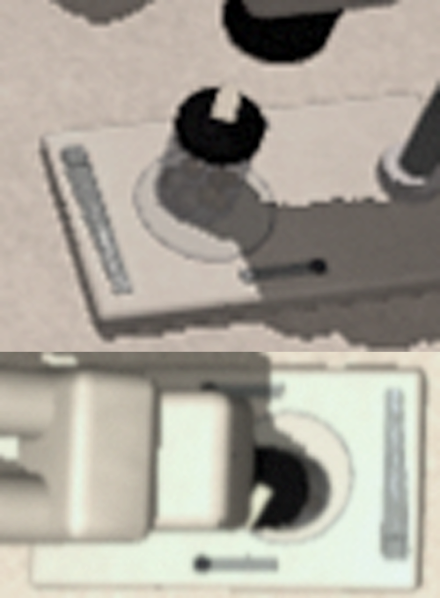

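The crops show the tail on the lid from its centre to the rim, pointing towards −x with slight +y. I'll measure its direction and the plate's circle.

```bash
cat > c.py <<'E'
exec(open("b.py").read().split("for n,c in((\"S\"")[0])
for n,c in(("S",S),("T",T)):
    P,ok=cloud(c);g=c["img"].min(2)
    x,y,z=P[...,0],P[...,1],P[...,2]
    m=ok&(x>.43)&(x<.53)&(y>.14)&(y<.24)&(z>.097)&(z<.114)
    lid=P[m];w=P[m&(g>90)]
    print(n,len(lid),len(w),"z",np.median(lid[:,2]),"mean lid",lid[:,:2].mean(0))
    (cc,r)=cv2.minEnclosingCircle((lid[:,:2]*1000).astype(np.float32));print("lid circle",cc,r)
    hi=[.4805,.1887];
    print("tail",np.round(w[:,:2].mean(0),4),"fit",cv2.fitLine((w[:,:2]*1000).astype(np.float32),cv2.DIST_HUBER,0,.01,.01).ravel())
    print(np.round(w[np.argsort(w[:,0])][:,:2]*1000).astype(int).tolist())
    # ring on stage & plate ellipse through edges: plate = bright vs foot
    m=ok&(x>.46)&(x<.59)&(y>-.33)&(y<-.19)&(z>.0105)&(z<.02)
    from scipy.optimize import least_squares
    e=P[m][:,:2];h=cv2.convexHull((e*1000).astype(np.float32))[:,0];
    f=least_squares(lambda q:np.hypot(h[:,0]-q[0],h[:,1]-q[1])-q[2],[523,-262,50],loss="soft_l1");print("plate",f.x)
    mm=[a for a in masks_of({"S":"scene","T":"top"}[n],"plate_center")][:1]
    for a in mm: q=a["mask"]&ok; print("mask plate",a["p"],a["extent"],rect(P[q]))
E
sed -i 's/^cv2.imwrite.*//' b.py; python3 c.py
```

```text
S 273 33 z 0.10503553223948414 mean lid [0.48258206 0.18827091]
lid circle (480.86688232421875, 191.93679809570312) 30.485807418823242
tail [0.466  0.1985] fit [  0.8422256  -0.5391252 466.7956    198.23412  ]
[[453, 200], [454, 200], [456, 205], [457, 201], [457, 211], [458, 207], [459, 198], [460, 204], [460, 194], [461, 206], [461, 200], [461, 198], [462, 194], [465, 199], [465, 202], [466, 193], [466, 204], [467, 198], [467, 201], [468, 194], [469, 204], [471, 197], [471, 200], [471, 194], [472, 190], [472, 191], [473, 202], [474, 193], [475, 199], [476, 190], [476, 195], [478, 195], [479, 191]]
plate [ 530.12200057 -249.70253836   66.68634931]
mask plate 0.65 [187.4, 167.1, 272.1, 225.8] (array([ 475.3, -185.9]), array([261.8, 196.3]), 89.56)
T 293 38 z 0.10550346170139657 mean lid [0.4779631  0.18433692]
lid circle (478.6815490722656, 194.1336212158203) 29.316879272460938
tail [0.4673 0.1972] fit [ 9.3910670e-01 -3.4362572e-01  4.6679816e+02  1.9723605e+02]
[[451, 203], [453, 203], [453, 206], [455, 201], [455, 204], [458, 200], [458, 200], [460, 198], [460, 201], [462, 195], [462, 198], [462, 201], [465, 194], [465, 196], [465, 198], [467, 199], [467, 197], [467, 195], [469, 192], [469, 194], [469, 197], [469, 199], [472, 192], [472, 194], [472, 197], [472, 200], [474, 198], [474, 192], [474, 190], [474, 197], [474, 195], [476, 193], [476, 197], [476, 193], [476, 191], [477, 201], [479, 194], [479, 197]]
plate [ 520.98020793 -243.32742423   55.31135589]
mask plate 0.93 [250.6, 176.8, 345.7, 221.2] (array([ 523.3, -190.9]), array([242.2,  97.6]), 88.72)
```

```bash
cat >> h.py <<'E'
def tool(head,lean,flip):
    "tool rotation: heading deg (world), lean deg from vertical, closing line horizontal"
    h=np.radians(head);l=np.radians(lean)
    z=np.array([np.cos(h)*np.sin(l),np.sin(h)*np.sin(l),-np.cos(l)])
    y=np.array([-np.sin(h),np.cos(h),0])*(-1 if flip else 1)
    return np.column_stack([np.cross(y,z),y,z])
def go(grasp,Rt):
    "shift+turn from current pose bringing the grasp point (3 mm ahead of TCP) to grasp"
    s=get_state();R0=R.from_rotvec(s["tool_rot"]).as_matrix()
    d=R0.T@(np.array(grasp)-.003*Rt[:,2]-s["position"])
    return np.round(np.r_[d,R.from_matrix(R0.T@Rt).as_rotvec(degrees=True)],4).tolist()
E
cat > d.py <<'E'
exec(open("b.py").read().split("for n,c in((\"S\"")[0])
s=get_state();R0=R.from_rotvec(s["tool_rot"]).as_matrix();print(np.round(R0,2).tolist())
w=camera("wrist");print("cam in tool",np.round(R0.T@(w["T"][:3,3]-s["position"]),3),np.round(R0.T@w["T"][:3,:3],2).tolist())
for n,c in(("S",S),("T",T)):
    P,ok=cloud(c);q=P[ok&(P[...,2]>.19)&(P[...,0]>.4)&(P[...,0]<.58)&(P[...,1]>.05)&(P[...,1]<.3)]
    for z0 in(.19,.25,.3,.35):
        k=q[(q[:,2]>z0)&(q[:,2]<z0+.05)]
        if len(k):print(n,z0,np.round(np.percentile(k[:,1],[0,2]),3),np.round(np.percentile(k[:,0],[1,99]),3))
for f in(0,1):
    Rt=tool(89,43,f);g=np.array([.4805,.19,.065])-.15*Rt[:,2]
    print(f,g,go(g,Rt), "via up",go([.33,-.12,.40],tool(30,20,f)))
E
python3 d.py
```

```text
[[-0.94, -0.33, -0.0], [-0.33, 0.94, 0.0], [0.0, 0.0, -1.0]]
cam in tool [ 0.066 -0.    -0.122] [[-0.0, -0.97, -0.26], [1.0, -0.0, -0.0], [-0.0, -0.26, 0.97]]
S 0.19 [0.161 0.163] [0.478 0.524]
S 0.25 [0.152 0.153] [0.461 0.534]
S 0.3 [0.152 0.155] [0.452 0.537]
S 0.35 [0.199 0.205] [0.452 0.537]
T 0.19 [0.166 0.167] [0.476 0.503]
T 0.25 [0.156 0.156] [0.45  0.526]
T 0.3 [0.156 0.159] [0.444 0.534]
T 0.35 [0.204 0.207] [0.446 0.534]
0 [0.47871462 0.08771583 0.17470306] [-0.4801, 0.5227, 0.0764, -26.085, -37.4649, -66.24] via up [-0.2708, 0.3775, -0.1495, -1.8617, -19.9428, -10.5978]
1 [0.47871462 0.08771583 0.17470306] [-0.4801, 0.5227, 0.0764, -41.105, 28.6194, 104.3584] via up [-0.2708, 0.3775, -0.1495, -29.4238, 2.7468, 166.8596]
```

```bash
python3 -m handwheel '[[-0.15,0.15,-0.12,0,0,0],[-0.30,0.30,-0.12,-5,-12,-15],[-0.33,0.34,-0.12,-10,-20,-30],[-0.33,0.34,-0.12,-12,-22,-40],[-0.33,0.34,-0.12,-12,-22,-40],[-0.33,0.34,-0.12,-12,-22,-40],[-0.33,0.34,-0.12,-12,-22,-40],[-0.33,0.34,-0.12,-12,-22,-40],[-0.33,0.34,-0.12,-12,-22,-40],[-0.33,0.34,-0.12,-12,-22,-40],[-0.33,0.34,-0.12,-12,-22,-40],[-0.33,0.34,-0.12,-12,-22,-40]]' 1
cat > e.py <<'E'
from h import *
Rt=tool(89,43,0);G=np.array([.4805,.19,.065])
for d in(.2,.15,0):print(d,go(G-d*Rt[:,2],Rt))
print(get_state()["joint_positions"])
E
python3 e.py
```

```text
t: 2.55
position: [0.3978, -0.134, 0.3746]
tool_rot: [-1.389, 2.407, 0.373]
ft_force: [1.0, -1.6, 0.0]
gripper_width: 0.0858
finger_force: 0.0
0.2 [-0.1162, 0.0114, 0.2307, -13.0245, -17.3992, -25.444]
0.15 [-0.1281, 0.0254, 0.2772, -13.0245, -17.3992, -25.444]
0 [-0.1638, 0.0674, 0.4167, -13.0245, -17.3992, -25.444]
[-0.2201563  -0.36784159  0.04354832 -0.44543434 -1.87702012 -0.46260345]
```

```bash
python3 -m handwheel '[[-0.02,0.005,0.04,-13,-17.4,-25.4],[-0.04,0.01,0.08,-13,-17.4,-25.4],[-0.06,0.012,0.12,-13,-17.4,-25.4],[-0.08,0.014,0.16,-13,-17.4,-25.4],[-0.1,0.018,0.2,-13,-17.4,-25.4],[-0.128,0.025,0.24,-13,-17.4,-25.4],[-0.128,0.025,0.27,-13,-17.4,-25.4],[-0.128,0.025,0.277,-13,-17.4,-25.4],[-0.128,0.025,0.277,-13,-17.4,-25.4],[-0.128,0.025,0.277,-13,-17.4,-25.4],[-0.128,0.025,0.277,-13,-17.4,-25.4]]'
python3 e.py
cat > f.py <<'E'
from h import *
c=camera("wrist");cv2.imwrite("pics/w1.png",c["img"]);np.savez("w1.npz",**c)
for th in("pot_mid","pot_label","forceps"):
    for m in mark_of("wrist",th)[:2]:
        r,q=m["point"];print(th,m["p"],r,q,world(c,r,q))
from scipy.optimize import least_squares
v,u=np.mgrid[0:384,0:512];z=c["range_z"];P=np.stack([(u-c["cx"])/c["fx"]*z,(v-c["cy"])/c["fy"]*z,z],-1)@c["T"][:3,:3].T+c["T"][:3,3]
m=(z>0)&(abs(P[...,2]-.105)<.004)&(abs(P[...,0]-.48)<.06)&(abs(P[...,1]-.19)<.06)
p=P[m];print("lid",len(p),cv2.minEnclosingCircle((p[:,:2]*1000).astype(np.float32)),np.median(p[:,2]))
b=m&(c["img"].min(2)>90);w=P[b];print("tail",w.mean(0),cv2.fitLine((w[:,:2]*1000).astype(np.float32),2,0,.01,.01).ravel())
m=(z>0)&(P[...,2]>.04)&(P[...,2]<.1)&(abs(P[...,0]-.48)<.04)&(abs(P[...,1]-.19)<.04)
p=P[m];f=least_squares(lambda q:np.hypot(p[:,0]-q[0],p[:,1]-q[1])-.028,[.48,.19],loss="soft_l1",f_scale=.002);print("cyl",f.x,np.sqrt(np.mean(f.fun**2)))
E
python3 f.py
```

```text
t: 3.47
position: [0.4786, 0.0822, 0.1769]
tool_rot: [-1.764, 1.798, 0.694]
ft_force: [0.3, 0.9, 1.0]
gripper_width: 0.0854
finger_force: 0.0
0.2 [-0.0025, -0.0, -0.0476, -0.0541, -0.0639, -0.078]
0.15 [-0.0026, 0.0, 0.0024, -0.0541, -0.0639, -0.078]
0 [-0.0027, 0.0002, 0.1524, -0.0541, -0.0639, -0.078]
[ 0.01031232 -0.19887962 -0.19422193 -0.74910695 -1.55435156 -0.02486511]
pot_mid 0.79 187.0 256.8 [0.47739185 0.16396048 0.08248574]
pot_label 0.94 190.6 282.1 [0.45556333 0.17732766 0.07821218]
forceps 0.7 97.7 238.5 [0.49165961 0.11644545 0.02872011]
lid 1780 ((478.4474792480469, 190.98133850097656), 29.552770614624023) 0.10614284650535992
tail [0.46653463 0.19816407 0.10677109] [ 9.0959072e-01 -4.1550538e-01  4.6653464e+02  1.9816408e+02]
cyl [0.47937229 0.19192028] 0.000552294375368555
```

View pics/w1.png

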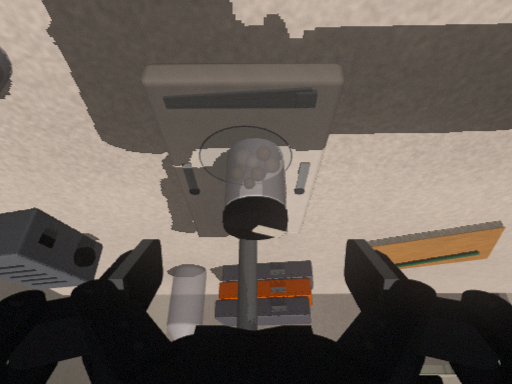

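The wrist view shows the pot between the open fingers (lid at about (255,215), tail at (268,230) to the lower right) and a clear way in along the tool axis.

```bash
python3 -m handwheel '[[-0.0037,0.001,0.015,0,0,0],[-0.0037,0.001,0.03,0,0,0],[-0.0037,0.001,0.045,0,0,0],[-0.0037,0.001,0.06,0,0,0],[-0.0037,0.001,0.075,0,0,0],[-0.0037,0.001,0.09,0,0,0],[-0.0037,0.001,0.105,0,0,0],[-0.0037,0.001,0.12,0,0,0],[-0.0037,0.001,0.135,0,0,0],[-0.0037,0.001,0.145,0,0,0],[-0.0037,0.001,0.153,0,0,0],[-0.0037,0.001,0.153,0,0,0]]'
python3 - <<'E'
from h import *
print(go([.4795,.1915,.065],tool(89,43,0)))
E
```

```text
t: 4.67
position: [0.4785, 0.1904, 0.0652]
tool_rot: [-1.764, 1.8, 0.699]
ft_force: [-0.2, 0.9, -1.0]
gripper_width: 0.0856
finger_force: 0.0
[-0.0007, -0.001, -0.0021, 0.1108, -0.0077, -0.1921]
```

Now close, let it settle, and retreat along the tool axis.

```bash
python3 -m handwheel '[[-0.0007,-0.001,-0.002,0,0,0],[-0.0007,-0.001,-0.002,0,0,0],[-0.0007,-0.001,-0.002,0,0,0],[-0.0007,-0.001,-0.002,0,0,0],[-0.0007,-0.001,-0.002,0,0,0],[-0.0007,-0.001,-0.002,0,0,0],[-0.0007,-0.001,-0.002,0,0,0],[-0.0007,-0.001,-0.002,0,0,0],[-0.0007,-0.001,-0.002,0,0,0],[-0.0007,-0.001,-0.002,0,0,0],[-0.0007,-0.001,-0.002,0,0,0],[-0.0007,-0.001,-0.002,0,0,0]]' 0.3 40
python3 -m handwheel '[[0,0,-0.005,0,0,0],[0,0,-0.01,0,0,0],[0,0,-0.02,0,0,0],[0,0,-0.03,0,0,0],[0,0,-0.045,0,0,0],[0,0,-0.06,0,0,0],[0,0,-0.075,0,0,0],[0,0,-0.09,0,0,0],[0,0,-0.105,0,0,0],[0,0,-0.12,0,0,0],[0,0,-0.135,0,0,0],[0,0,-0.15,0,0,0]]'
python3 -m handwheel '[[0,0,-0.015,0,0,0],[0,0,-0.03,0,0,0],[0,0,-0.045,0,0,0],[0,0,-0.06,0,0,0],[0,0,-0.07,0,0,0],[0,0,-0.08,0,0,0],[0,0,-0.08,0,0,0],[0,0,-0.08,0,0,0]]'
cat > g.py <<'E'
from h import *
from scipy.optimize import least_squares
import sys
s=get_state();Rt=R.from_rotvec(s["tool_rot"]).as_matrix();g=s["position"]+.003*Rt[:,2];print("grasp",g,"heading",np.degrees(np.arctan2(Rt[1,2],Rt[0,2])),s["joint_positions"])
for n in("top","scene","wrist"):
    c=camera(n);cv2.imwrite(f"pics/{n}{sys.argv[1]}.png",c["img"])
    v,u=np.mgrid[0:384,0:512];z=c["range_z"];P=np.stack([(u-c["cx"])/c["fx"]*z,(v-c["cy"])/c["fy"]*z,z],-1)@c["T"][:3,:3].T+c["T"][:3,3]
    D=P-g;near=(z>0)&(np.hypot(D[...,0],D[...,1])<.031)&(D[...,2]>.032)&(D[...,2]<.048)
    p=P[near]
    if len(p)<20: print(n,len(p));continue
    A=np.c_[p[:,:2],np.ones(len(p))];k=np.linalg.lstsq(A,p[:,2],rcond=None)[0]
    w=P[near&(c["img"].min(2)>90)];cc,r=cv2.minEnclosingCircle(((p[:,:2]-g[:2])*1000).astype(np.float32))
    o=w[:,:2].mean(0)-g[:2] if len(w) else 0
    print(n,len(p),"ztop-g",np.median(p[:,2])-g[2],"slope deg",np.degrees(k[:2]),"circ off",np.round(cc,1),round(r,1))
    if len(w)>4:
        f=cv2.fitLine((w[:,:2]*1000).astype(np.float32),2,0,.01,.01).ravel();print("  tail",len(w),"ang from centre",np.degrees(np.arctan2(o[1],o[0])),"line",np.degrees(np.arctan2(f[1],f[0]))%180,"off",np.round(o*1000,1))
E
python3 g.py 2
```

```text
t: 5.67
position: [0.4808, 0.1886, 0.0692]
tool_rot: [-1.764, 1.798, 0.694]
ft_force: [-1.3, -3.0, 5.1]
gripper_width: 0.0549
finger_force: 43.0
t: 6.67
position: [0.4781, 0.0856, 0.1789]
tool_rot: [-1.764, 1.799, 0.696]
ft_force: [-0.1, -0.2, -1.3]
gripper_width: 0.0549
finger_force: 42.7
t: 7.33
position: [0.4775, 0.0321, 0.2363]
tool_rot: [-1.763, 1.799, 0.697]
ft_force: [0.1, -0.5, -1.8]
gripper_width: 0.055
finger_force: 42.7
grasp [0.4775205  0.03411555 0.23411982] heading 89.00476352381328 [-0.09634601 -0.18419409 -0.07367738 -0.75605419 -1.70534186 -0.02106316]
top 0
scene 320 ztop-g 0.03763939967641955 slope deg [-1.57032712  0.03374208] circ off [-0.3 -0.3] 30.3
wrist 0
```

Run:
```python
from h import *
for p,h in(([.47,-.05,.29],70),([.49,-.17,.29],45),([.5225,-.263,.26],24)):print(go(p,tool(h,43,0)))
```

```text
[0.0233, 0.0064, -0.0993, 13.0706, -0.0244, 13.7153]
[0.1104, -0.015, -0.1806, 30.116, -0.0697, 32.0033]
[0.1979, -0.0489, -0.2214, 44.4303, -0.108, 47.3689]
```

```bash
python3 -m handwheel '[[0.006,0.0015,-0.025,3.3,0,3.4],[0.012,0.003,-0.05,6.5,0,6.9],[0.018,0.005,-0.075,10,0,10.5],[0.024,0.006,-0.1,13.1,0,13.7],[0.045,0.001,-0.12,17.4,0,18.3],[0.067,-0.004,-0.14,21.6,0,22.8],[0.089,-0.01,-0.16,25.9,0,27.4],[0.11,-0.015,-0.18,30.1,0,32],[0.139,-0.026,-0.194,34.9,0,37.1],[0.168,-0.037,-0.208,39.7,0,42.2],[0.198,-0.049,-0.221,44.4,0,47.4],[0.198,-0.049,-0.221,44.4,0,47.4]]'
python3 -m handwheel '[[0,0,0,0,0,0],[0,0,0,0,0,0]]'
python3 g.py 3
cat > k.py <<'E'
import cv2,sys,numpy as np
n=sys.argv[1];a=cv2.imread(f"pics/top{n}.png")[150:260,250:390];b=cv2.imread(f"pics/scene{n}.png")[130:240,150:290]
cv2.imwrite(f"pics/v{n}.png",cv2.convertScaleAbs(np.hstack([cv2.resize(q,None,fx=2.8,fy=2.8,interpolation=2) for q in(a,b)]),alpha=1.5))
E
python3 k.py 3
```

```text
t: 8.48
position: [0.5205, -0.2658, 0.2585]
tool_rot: [-0.49, 2.354, 0.195]
ft_force: [-0.9, 1.0, -2.1]
gripper_width: 0.0548
finger_force: 43.4
t: 8.65
position: [0.5209, -0.2632, 0.2626]
tool_rot: [-0.502, 2.348, 0.197]
ft_force: [0.4, 1.0, -1.2]
gripper_width: 0.0546
finger_force: 43.4
grasp [ 0.52271752 -0.26234971  0.26037268] heading 24.07276472041214 [-0.48987046 -0.28829508 -0.15463488 -0.60291441 -1.24844093 -0.59986831]
top 660 ztop-g 0.03844237330553785 slope deg [-0.72258253 -0.18125118] circ off [-0.2  0.3] 30.8
  tail 144 ang from centre 76.7659114698107 line 50.473076 off [ 3.1 13. ]
scene 428 ztop-g 0.03887450718995883 slope deg [-1.68606585  0.1988263 ] circ off [ 0.1 -0. ] 30.9
  tail 62 ang from centre 75.39608198157634 line 88.32501 off [ 3.6 13.7]
wrist 135 ztop-g 0.03240859608824104 slope deg [-0.51201608 -0.20418298] circ off [-12.9  -6.8] 22.0
```

View pics/v3.png

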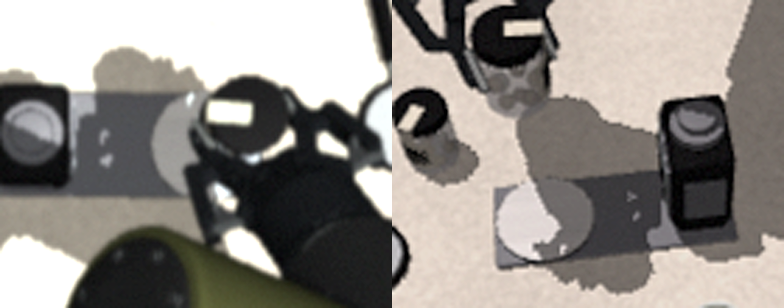

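Pot is held above the plate, upright, with its tail towards the reader (top crop (230,112); scene crop (525,28)). I'll measure its angle more precisely.

```bash
cat > t.py <<'E'
from h import *
import sys
s=get_state();Rt=R.from_rotvec(s["tool_rot"]).as_matrix();g=s["position"]+.003*Rt[:,2]
off=float(sys.argv[1]) if len(sys.argv)>1 else .0386
ctr=g[:2] if len(sys.argv)<4 else np.array([float(sys.argv[2]),float(sys.argv[3])]); zl=g[2]+off if len(sys.argv)<5 else float(sys.argv[4])
for n in("top","scene"):
  for rep in range(2):
    c=camera(n);Ti=np.linalg.inv(c["T"])
    # ortho-rectify the lid plane, 0.25 mm / px
    N=280;a=(np.arange(N)-N/2)*.25e-3;X,Y=np.meshgrid(a,a)
    p=np.stack([X+ctr[0],Y+ctr[1],np.full_like(X,zl),np.ones_like(X)],-1)@Ti.T
    im=cv2.remap(c["img"],(p[...,0]/p[...,2]*c["fx"]+c["cx"]).astype(np.float32),(p[...,1]/p[...,2]*c["fy"]+c["cy"]).astype(np.float32),1)
    gr=im.min(2);disc=(X**2+Y**2<.029**2)
    dark=(gr<60).astype(np.uint8);
    t=((gr>110)&(X**2+Y**2<.024**2)).astype(np.uint8)
    k,lab,st,ce=cv2.connectedComponentsWithStats(t)
    if k<2: print(n,"none");continue
    i=1+np.argmax(st[1:,4]);pts=np.argwhere(lab==i)[:,::-1].astype(np.float32)
    r=cv2.minAreaRect(pts);b=cv2.boxPoints(r);e=[b[1]-b[0],b[2]-b[1]];e=max(e,key=np.linalg.norm)
    pc=np.linalg.eigh(np.cov(pts.T))[1][:,1]
    print(n,"size mm",np.round(np.array(r[1])*.25,1),"centre mm",np.round((pts.mean(0)-N/2)*.25,1),"rect",round(np.degrees(np.arctan2(e[1],e[0]))%180,1),"pca",round(np.degrees(np.arctan2(pc[1],pc[0]))%180,1))
  cv2.imwrite(f"pics/rect_{n}.png",cv2.flip(im,0))
E
python3 t.py; python3 -c "
import cv2,numpy as np
cv2.imwrite('pics/r3.png',np.hstack([cv2.imread('pics/rect_%s.png'%n) for n in('top','scene')]))"
```

```text
top size mm [22.  15.1] centre mm [ 1.8 13. ] rect 86.2 pca 86.1
top size mm [22.  15.1] centre mm [ 1.8 13. ] rect 86.3 pca 85.7
scene size mm [23.5 12.6] centre mm [ 2.2 11.8] rect 86.8 pca 86.0
scene size mm [23.5 12.7] centre mm [ 2.3 11.8] rect 88.4 pca 86.6
```

View pics/r3.png

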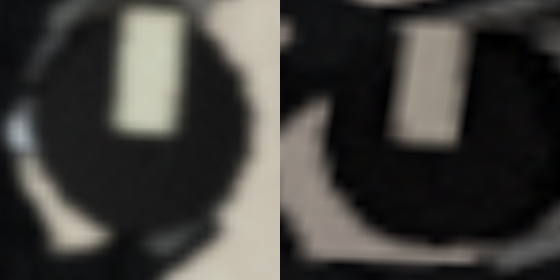

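The rectified lid shows the tail at 86°, so about 3° short of the reader's axis. Next I'll find the plate's circle the same way.

```bash
cat > p.py <<'E'
from h import *
ims=[]
for n in("top","scene"):
    c=dict(np.load(n+"0.npz"));Ti=np.linalg.inv(c["T"])
    N=300;a=(np.arange(N)-N/2)*.5e-3;X,Y=np.meshgrid(a,a);C=np.array([.5225,-.263])
    def rec(z,cx,cy):
        p=np.stack([X+cx,Y+cy,np.full_like(X,z),np.ones_like(X)],-1)@Ti.T
        return cv2.remap(c["img"],(p[...,0]/p[...,2]*c["fx"]+c["cx"]).astype(np.float32),(p[...,1]/p[...,2]*c["fy"]+c["cy"]).astype(np.float32),1)
    im=rec(.012,*C);g=cv2.GaussianBlur(cv2.cvtColor(im,6),(0,0),2).astype(float)
    mag=np.hypot(cv2.Sobel(g,-1,1,0),cv2.Sobel(g,-1,0,1));mag=np.minimum(mag,np.percentile(mag,85))
    th=np.radians(np.arange(0,360,2));best=[]
    for r in(97,98,99,100,101,102):
        for x0 in np.arange(-14,15,.5):
            for y0 in np.arange(-14,15,.5):
                q=mag[(150+y0+r*np.sin(th)).round().astype(int),(150+x0+r*np.cos(th)).round().astype(int)].mean();best.append((q,r,x0,y0))
    best.sort(reverse=True)
    for q,r,x0,y0 in best[:3]:print(n,round(q,1),r/2,C+np.array([x0,y0])*.5e-3)
    q,r,x0,y0=best[0];cv2.circle(im,(int(150+x0),int(150+y0)),int(r),(0,0,255),1);ims.append(cv2.flip(im,0))
    k=rec(.1585,.5245,-.107);g=cv2.GaussianBlur(cv2.cvtColor(k,6),(0,0),2)
    cir=cv2.HoughCircles(g,3,1.5,50,param1=60,param2=.3,minRadius=32,maxRadius=40);print("key",None if cir is None else [( .5245+(a-150)*.5e-3,-.107+(b-150)*.5e-3,r/2) for a,b,r in cir[0][:2]])
    ims.append(cv2.flip(k,0)[75:225,75:225].repeat(2,0).repeat(2,1))
cv2.imwrite("pics/plate.png",cv2.resize(np.vstack([np.hstack(ims[:2]),np.hstack(ims[2:])]),(560,560)))
E
python3 p.py
```

```text
top 18.2 48.5 [ 0.52025 -0.26025]
top 18.2 48.5 [ 0.5205 -0.26  ]
top 18.2 48.5 [ 0.5205  -0.26025]
key [(np.float32(0.512875), np.float32(-0.072125), np.float32(19.525)), (np.float32(0.556375), np.float32(-0.091625), np.float32(16.975))]
scene 20.0 49.5 [ 0.52  -0.263]
scene 20.0 49.5 [ 0.5205 -0.263 ]
scene 20.0 49.5 [ 0.52025 -0.263  ]
key [(np.float32(0.521875), np.float32(-0.100625), np.float32(19.525)), (np.float32(0.559375), np.float32(-0.159875), np.float32(19.525))]
```

View pics/plate.png

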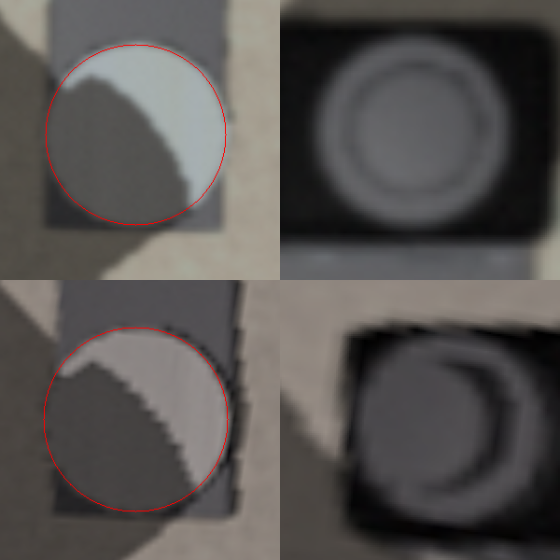

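```bash
cat > q.py <<'E'
from h import *
import sys
print(go([.5207,-.263,float(sys.argv[1])],tool(27.1,43,0)))
E
python3 q.py 0.16;python3 q.py 0.065;python3 q.py 0.0545
```

```text
[0.0703, 0.001, 0.0726, -2.1818, -0.0308, -2.196]
[0.135, 0.0011, 0.1421, -2.1818, -0.0308, -2.196]
[0.1422, 0.0011, 0.1498, -2.1818, -0.0308, -2.196]
```

```bash
python3 -m handwheel '[[0.012,0,0.012,-2.2,0,-2.2],[0.026,0.001,0.027,-2.2,0,-2.2],[0.041,0.001,0.042,-2.2,0,-2.2],[0.055,0.001,0.057,-2.2,0,-2.2],[0.07,0.001,0.073,-2.2,0,-2.2],[0.084,0.001,0.088,-2.2,0,-2.2],[0.098,0.001,0.103,-2.2,0,-2.2],[0.112,0.001,0.118,-2.2,0,-2.2],[0.125,0.001,0.132,-2.2,0,-2.2],[0.135,0.001,0.142,-2.2,0,-2.2],[0.135,0.001,0.142,-2.2,0,-2.2],[0.135,0.001,0.142,-2.2,0,-2.2]]'
python3 q.py 0.0545; python3 t.py; python3 g.py 4
```

```text
t: 10.0
position: [0.5185, -0.2644, 0.0666]
tool_rot: [-0.562, 2.338, 0.223]
ft_force: [-0.1, -0.4, -1.4]
gripper_width: 0.055
finger_force: 43.5
[0.0064, 0.0002, 0.0076, 0.0426, -0.0918, -0.0808]
top size mm [21.2 13.9] centre mm [ 1.2 13.4] rect 87.7 pca 88.0
top size mm [21.4 14.6] centre mm [ 1.7 13.3] rect 88.3 pca 88.9
scene size mm [25.  12.8] centre mm [ 1.  11.7] rect 88.0 pca 88.2
scene size mm [25.  12.7] centre mm [ 1.  11.6] rect 88.0 pca 88.7
grasp [ 0.5212015  -0.2638406   0.06654553] heading 26.97465482998345 [-0.54483267 -0.11725447 -0.32881073 -0.73657702 -1.04129693 -0.27134191]
top 343 ztop-g 0.038439177591076915 slope deg [0.20433049 0.94704905] circ off [0.1 0. ] 30.9
  tail 91 ang from centre 76.21235709419766 line 133.52945 off [ 3.8 15.5]
scene 320 ztop-g 0.038040358548779366 slope deg [-1.96658775  0.9339135 ] circ off [ 0.1 -0.2] 30.9
  tail 49 ang from centre 82.72396351637177 line 88.13035 off [ 1.8 14.4]
wrist 0
```

```bash
python3 -m handwheel '[[0.002,0,0.002,0,0,0],[0.004,0,0.004,0,0,0],[0.0055,0,0.006,0,0,0],[0.0055,0,0.006,0,0,0],[0.0055,0,0.006,0,0,0]]'
python3 -m handwheel '[[0.0007,0,0.0007,0,0,0],[0.0014,0,0.0015,0,0,0],[0.0014,0,0.0015,0,0,0],[0.0014,0,0.0015,0,0,0]]'
python3 q.py 0.0535
```

```text
t: 10.77
position: [0.5186, -0.2642, 0.0583]
tool_rot: [-0.562, 2.338, 0.223]
ft_force: [0.0, 0.5, -1.5]
gripper_width: 0.0549
finger_force: 43.5
t: 11.1
position: [0.5187, -0.2642, 0.0566]
tool_rot: [-0.562, 2.337, 0.222]
ft_force: [0.9, 0.3, -1.3]
gripper_width: 0.055
finger_force: 43.5
[0.0004, 0.0002, 0.0009, 0.0177, -0.0551, -0.0446]
```

```bash
python3 -m handwheel '[[0.0004,0,0.0004,0,0,0],[0.0007,0,0.0007,0,0,0],[0.0007,0,0.0007,0,0,0]]'
python3 -m handwheel '[[0.0004,0,0.0004,0,0,0],[0.0007,0,0.0007,0,0,0],[0.0007,0,0.0007,0,0,0]]'
```

```text
t: 11.35
position: [0.5189, -0.2644, 0.0563]
tool_rot: [-0.563, 2.336, 0.222]
ft_force: [-1.6, 0.6, 1.2]
gripper_width: 0.0547
finger_force: 43.9
t: 11.6
position: [0.5192, -0.2645, 0.0563]
tool_rot: [-0.563, 2.335, 0.221]
ft_force: [-3.7, 1.1, 6.3]
gripper_width: 0.055
finger_force: 44.2
```

```bash
python3 -m handwheel '[[-0.0007,0,-0.0007,0,0,0],[-0.0007,0,-0.0007,0,0,0]]'
python3 -m handwheel '[[0,0,0,0,0,0],[0,0,0,0,0,0],[0,0,0,0,0,0],[0,0,0,0,0,0],[0,0,0,0,0,0],[0,0,0,0,0,0],[0,0,0,0,0,0],[0,0,0,0,0,0],[0,0,0,0,0,0],[0,0,0,0,0,0]]' 1
python3 -m handwheel '[[0,0,-0.01,0,0,0],[0,0,-0.025,0,0,0],[0,0,-0.04,0,0,0],[0,0,-0.06,0,0,0],[0,0,-0.08,0,0,0],[0,0,-0.1,0,0,0],[0,0,-0.12,0,0,0],[0,0,-0.15,0,0,0],[0,0,-0.18,0,0,0],[0,0,-0.21,0,0,0],[0,0,-0.24,0,0,0],[0,0,-0.24,0,0,0]]'
python3 t.py 0 .5207 -.263 .092
cat > v.py <<'E'
from h import *
from scipy.optimize import least_squares
for n in("top","scene"):
    c=camera(n);cv2.imwrite(f"pics/{n}5.png",c["img"])
    v,u=np.mgrid[0:384,0:512];z=c["range_z"];P=np.stack([(u-c["cx"])/c["fx"]*z,(v-c["cy"])/c["fy"]*z,z],-1)@c["T"][:3,:3].T+c["T"][:3,3]
    m=(z>0)&(np.hypot(P[...,0]-.521,P[...,1]+.263)<.045)&(P[...,2]>.087)&(P[...,2]<.1)
    p=P[m];print(n,cv2.minEnclosingCircle((p[:,:2]*1000).astype(np.float32)),np.median(p[:,2]),p[:,:2].mean(0))
E
python3 v.py;python3 k.py 5
```

```text
t: 11.77
position: [0.519, -0.2644, 0.0563]
tool_rot: [-0.563, 2.336, 0.221]
ft_force: [-1.5, 0.5, 2.5]
gripper_width: 0.0552
finger_force: 43.8
t: 12.6
position: [0.5187, -0.2642, 0.0557]
tool_rot: [-0.562, 2.337, 0.222]
ft_force: [0.6, 0.3, -0.2]
gripper_width: 0.0855
finger_force: 0.0
t: 13.6
position: [0.3709, -0.3419, 0.2373]
tool_rot: [-0.563, 2.337, 0.21]
ft_force: [0.6, 0.1, 0.5]
gripper_width: 0.0854
finger_force: 0.0
top size mm [21.6 13.3] centre mm [ 1.1 13.1] rect 89.0 pca 87.9
top size mm [21.8 13.3] centre mm [ 1.1 13. ] rect 88.9 pca 88.0
scene size mm [24.5 11.8] centre mm [ 1.1 12. ] rect 83.6 pca 85.2
scene size mm [24.5 11.8] centre mm [ 1.1 12. ] rect 83.5 pca 85.0
top ((522.7744750976562, -260.48638916015625), 28.618385314941406) 0.09255433906111843 [ 0.52211884 -0.25996737]
scene ((524.0375366210938, -263.6245422363281), 28.98951530456543) 0.0923563519214704 [ 0.52502859 -0.26381077]
```

View pics/v5.png

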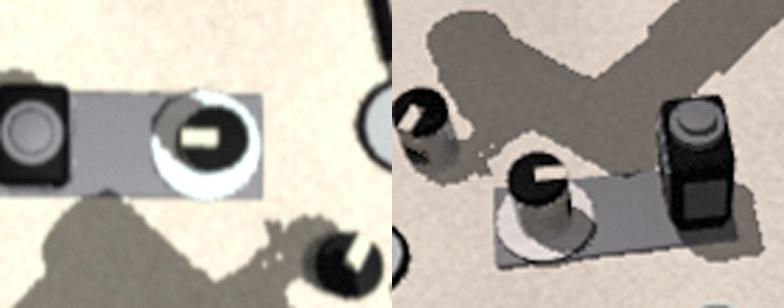

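The pot stands upright near the plate's middle, with its tail pointing at the reader. Now for the key: shut the gripper and point it straight down above it.

```bash
cat > m.py <<'E'
from h import *
print(go([.5235,-.106,.30],tool(0,0,0)), go([.5235,-.106,.20],tool(0,0,0)))
c=camera("scene")
v,u=np.mgrid[0:384,0:512]
for n in("scene","top"):
    c=camera(n);z=c["range_z"];P=np.stack([(u-c["cx"])/c["fx"]*z,(v-c["cy"])/c["fy"]*z,z],-1)@c["T"][:3,:3].T+c["T"][:3,3]
    m=(z>0)&(np.hypot(P[...,0]-.5235,P[...,1]+.106)<.03)&(P[...,2]>.14);p=P[m];t=p[p[:,2]>.1555]
    print(n,np.percentile(p[:,2],[10,30,50,70,90,98]).round(4),cv2.minEnclosingCircle((t[:,:2]*1000).astype(np.float32)),t[:,2].mean())
E
python3 m.py
```

```text
[-0.2247, 0.1383, 0.1102, 10.2874, 42.0828, 25.7797] [-0.1566, 0.138, 0.1834, 10.2874, 42.0828, 25.7797]
scene [0.1459 0.1483 0.1506 0.1573 0.1593 0.1604] ((525.720458984375, -107.7867431640625), 18.209522247314453) 0.15810604655257876
top [0.1465 0.1488 0.1516 0.1579 0.16   0.1617] ((524.1221313476562, -104.78450775146484), 17.614479064941406) 0.1587630815027769
```

```bash
python3 -m handwheel '[[-0.05,0.01,0,1,4,2.5],[-0.08,0.03,0.01,2,8,5],[-0.11,0.05,0.03,3.5,14,8.6],[-0.14,0.07,0.05,5,20,12.5],[-0.17,0.1,0.07,6.5,27,16.5],[-0.2,0.12,0.09,8,34,21],[-0.2247,0.138,0.11,10.3,42.1,25.8],[-0.2247,0.138,0.11,10.3,42.1,25.8],[-0.2247,0.138,0.11,10.3,42.1,25.8],[-0.2247,0.138,0.11,10.3,42.1,25.8],[-0.2247,0.138,0.11,10.3,42.1,25.8],[-0.2247,0.138,0.11,10.3,42.1,25.8]]' 0 20
python3 - <<'E'
from h import *
print(go([.525,-.106,.1585+.019],tool(0,0,0)))
E
```

```text
t: 15.05
position: [0.5237, -0.1068, 0.3036]
tool_rot: [0.0, 3.141, -0.003]
ft_force: [0.5, -0.1, 0.1]
gripper_width: -0.0002
finger_force: 0.0
[-0.0013, 0.001, 0.1231, -0.0943, 0.0272, -0.0035]
```

```bash
python3 -m handwheel '[[-0.001,0.001,0.03,0,0,0],[-0.001,0.001,0.06,0,0,0],[-0.001,0.001,0.085,0,0,0],[-0.001,0.001,0.1,0,0,0],[-0.001,0.001,0.11,0,0,0],[-0.001,0.001,0.115,0,0,0],[-0.001,0.001,0.117,0,0,0],[-0.001,0.001,0.117,0,0,0],[-0.001,0.001,0.117,0,0,0]]'
python3 -m handwheel '[[0,0,0.002,0,0,0],[0,0,0.004,0,0,0],[0,0,0.006,0,0,0],[0,0,0.008,0,0,0],[0,0,0.008,0,0,0]]'
python3 -m handwheel '[[0,0,0.001,0,0,0],[0,0,0.002,0,0,0],[0,0,0.002,0,0,0]]'
```

```text
t: 15.8
position: [0.525, -0.1064, 0.1885]
tool_rot: [0.002, 3.139, -0.003]
ft_force: [-0.3, 0.2, 0.1]
gripper_width: 0.0006
finger_force: 0.0
t: 16.22
position: [0.5247, -0.1061, 0.1788]
tool_rot: [0.002, 3.141, -0.003]
ft_force: [0.9, 0.8, 0.6]
gripper_width: -0.0002
finger_force: 0.8
t: 16.47
position: [0.5247, -0.1061, 0.1772]
tool_rot: [0.002, 3.14, -0.002]
ft_force: [0.1, 1.1, 2.1]
gripper_width: -0.0003
finger_force: 1.2
```

```bash
python3 -m handwheel '[[0,0,0.001,0,0,0],[0,0,0.002,0,0,0],[0,0,0.003,0,0,0],[0,0,0.003,0,0,0],[0,0,0.003,0,0,0]]'
python3 -m handwheel '[[0,0,0.0005,0,0,0],[0,0,0.001,0,0,0],[0,0,0.001,0,0,0]]'
```

```text
t: 16.88
position: [0.5247, -0.1061, 0.1743]
tool_rot: [0.002, 3.14, -0.002]
ft_force: [-1.2, 0.6, 3.3]
gripper_width: -0.0001
finger_force: 1.9
t: 17.13
position: [0.5248, -0.1062, 0.1741]
tool_rot: [0.001, 3.14, -0.003]
ft_force: [-3.0, 1.7, 6.5]
gripper_width: 0.0002
finger_force: 3.8
```

```bash
python3 -m handwheel '[[0,0,0.0005,0,0,0],[0,0,0.001,0,0,0],[0,0,0.0015,0,0,0],[0,0,0.0015,0,0,0],[0,0,0.0015,0,0,0],[0,0,0.0015,0,0,0]]'
python3 -m handwheel '[[0,0,-0.002,0,0,0],[0,0,-0.006,0,0,0],[0,0,-0.012,0,0,0],[0,0,-0.03,0,0,0],[0,0,-0.06,0,0,0],[0,0,-0.09,0,0,0],[0,0,-0.12,0,0,0],[0,0,-0.15,0,0,0],[0,0,-0.15,0,0,0],[0,0,-0.15,0,0,0]]'
python3 t.py 0 .5207 -.263 .092; python3 v.py; sed -n '3,20p' m.py > m2.py; (echo 'from h import *'; cat m2.py) | python3 -; python3 k.py 5
```

```text
t: 17.63
position: [0.5248, -0.1062, 0.174]
tool_rot: [0.001, 3.139, -0.003]
ft_force: [-5.2, 4.9, 13.5]
gripper_width: -0.0001
finger_force: 6.6
t: 18.47
position: [0.5249, -0.1061, 0.323]
tool_rot: [0.002, 3.139, -0.002]
ft_force: [-0.1, 1.2, -0.5]
gripper_width: -0.0001
finger_force: 0.0
top size mm [22.4 14.7] centre mm [ 1.1 12.7] rect 88.3 pca 88.4
top size mm [22.4 14.7] centre mm [ 1.1 12.7] rect 88.3 pca 88.5
scene size mm [24.5 11.7] centre mm [ 1.1 12. ] rect 83.4 pca 85.1
scene size mm [24.5 11.7] centre mm [ 1.1 12. ] rect 83.5 pca 85.1
top ((522.301513671875, -259.9273376464844), 28.56018829345703) 0.09245485907849482 [ 0.52224843 -0.25985519]
scene ((523.8604125976562, -263.0635986328125), 29.088266372680664) 0.09208802894671353 [ 0.5249036  -0.26388451]
scene [0.1486 0.3122 0.3515 0.3787 0.4015 0.4076] ((523.7616577148438, -106.06726837158203), 29.917957305908203) 0.3381257290494894
top [0.7078 0.7086 0.7091 0.7096 0.7103 0.711 ] ((523.503173828125, -105.97779846191406), 29.99185562133789) 0.7090780871162041
```

View pics/v5.png

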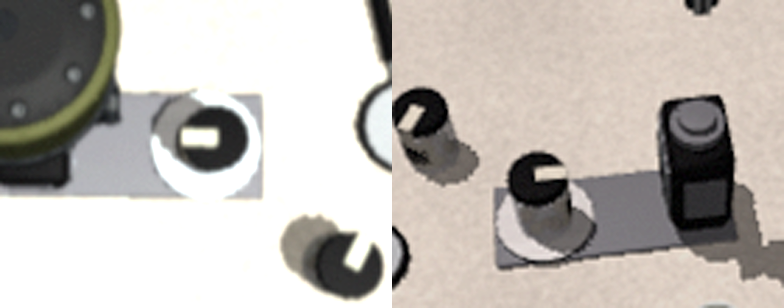

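The pot is upright on the plate with its label towards the reader. The key bottomed out at about 13 N, was released, and nothing is being touched now.

```bash
python3 -c "
from bench import sign_off
print(sign_off())"
```

```text
the job is handed in; nothing more can be done
None
```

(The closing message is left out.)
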